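Pop the filter hatch of the bench extraction unit

ROBOT

A 7-joint arm with a two-finger parallel gripper is mounted at the origin on the work surface. World frame = base frame: x ahead of the robot, y to its left, z up, the work surface at z = 0. Lengths are in m, angles in rad, forces in N, time in s.
With the tool pointing down it reaches from about 0.35 to 0.9 m from the base axis. Payload 8.1 kg.
Tool frame: the origin (TCP) lies between the finger pads; the fingertips stand ahead of it and the grasp point (between the pads) is the TCP (arm.nose_length is the z of the fingertips in the tool frame, in m); z points along the fingers, y is the line along which they close (so a half turn about z gives the same grasp; the last joint's range is limited). The gripper opens to 92 mm and grips with 3 to 60 N. Pads are 19 mm wide; open, the fingers measure 130 mm over their backs; the gripper's body (75 mm by 190 mm) begins 47 mm behind the grasp point.
Start: joints at [-1.421, 0.434, 0.025, 1.573, -0.012, 1.134, -0.075], TCP at [0.156, 0.605, 0.246] pointing down, gripper open.
Joint ranges: [-2.62, 2.62], [-0.44, 2.09], [-1.27, 1.32], [0.08, 2.57], [-1.32, 4.46], [0.12, 2], [-2.74, 2.74]. Speed limits (rad/s): [2.22, 2.22, 3.01, 3.01, 3.14, 3.14, 3.14].

INTERFACE

Orientations are given as a rotation vector (axis times angle).
In Python, from cell import sensors, optics, arm gives the robot as it stands.
- The arm moves only by the tool arm_command, never from a script. Its argument "deltas" is one flat list of numbers, 7 for each row, row after row: the turn, a rotation vector about the world's x, y, z as a fraction of full scale, then the shift along the world's x, y, z as a fraction of full scale, then the finger opening in mm, from 0 to 91.8. In form: [wx, wy, wz, dx, dy, dz, fingers, wx, wy, wz, dx, dy, dz, fingers, ...]. A call has 1 to 20 rows; each row is the pose to reach, as a shift and turn from the pose commanded when the call began; what a row does not reach only later rows make up. Full scale, the value 1, is 1 m for a shift and 90 degrees for a turn. A row lasts 1/10 s, in which the tool goes at most 50 mm and 8.59 degrees, less where a joint would pass 70% of its speed; a pose out of reach is approached as far as the arm can. A call with a number of a shift or a turn outside -1 to 1 is refused whole. A call with a gripper value outside its range is refused whole. The fingers move at their own pace and stop on an object; "force" is the grip in N (left out, the last holds). Time passes only in rows, so rows that repeat a pose let the fingers close. It gives the time, the measured TCP pose, the force, the opening and the grip force at its end, in the units of the state.
- sensors.observe(): the state, without advancing time (a new reading comes with each control period).
- optics.get_image(name): name is "side" or "top"; returns the picture (384x512x3 uint8, blue, green, red); there is no depth.
- optics.calibration(name): a dict with "camera_matrix" (3x3 intrinsics, pixels), "D" ([k1, k2, p1, p2, k3] as OpenCV has them; the pictures are not rectified), "rvec" (rotation vector, rad) and "tvec" (3), from world to camera coordinates, as OpenCV has them. Camera axes: x right, y down, z forward; pixel columns grow to the right and rows downward; lengths in m; the calibration is good to about 2 mm. A picture is of the moment at which its call begins. calibration takes no time and is no camera call.
- arm.sign_off(): hands the job in; it is judged then, once.
The state is a dict: "clock": time; "joints": joint angles; "dq": joint speeds; "joint_efforts": joint torques, N m; "position": TCP position; "ee_rot": TCP orientation; "force": force on the tool from outside, world axes, zero at the start; "ft_torque": the same for the moment, N m; "width": opening from 0.0 (shut) to 1.0 (fully open); "gripper_force": force on a finger pad.
Only numpy, scipy, OpenCV 4.12 (cv2) and the standard library are available. Lean on these libraries where they do the work, as an engineer would, in place of code of your own. Each camera call takes 0.05 s, during which the arm holds its last target. There are 200 camera calls.

TASK

The extraction unit's filter has to be checked, but a flat tin has been left standing on its filter hatch. Without picking the tin up, push it sideways off the hatch onto the rimmed deck beside it, then press the grooved front end of the hatch all the way in with a fingertip and let go so that the hatch pops up. Press it only this once, do not push it back down after it has popped, get clear and watch for about a second that it stays open by itself; leave the charger box and everything else alone.

Things in the scene. Friction and masses are not known exactly. Their poses are not given: they have to be found in the camera images.
- extractor: extraction unit: fixed grey metal box 170 (x) x 250 (y) x 90 mm high, slots all along its front, round 64 mm duct stub on its back. Origin: centre of its underside; x axis from its front to its back (away from the robot), y to its left. In this frame the hatch covers x -60..60, y 5..115 mm (left half), the deck is the right half, y -125..0 mm, z 90 mm
- hatch_plate (a joint): filter hatch: dark steel plate 120 (x) x 110 (y) x 6 mm, top face 3 mm above the unit's top (z 93 mm), hinged along its back edge. Value in rad: 0 latched shut; negative pressed in, stop at -0.075; the latch lets go after about -0.05; pressing takes 3 to 6 N. Let go, it swings up by a weak spring to 0.65 and stays; its front edge is then 73 mm higher and 24 mm further back
- press_spot (a point): point on the hatch's upper face, on its centre line, 30 mm behind its front edge, just behind the three short light grooves that mark the end to press; moves with the hatch. Here the latch lets go after 4 to 5 mm of travel down and the stop comes at about 7 mm. The case in front of the hatch's front edge is 16 mm lower than its top
- deck_centre (a point): centre of the flat deck of the extraction unit, on its surface (62 mm right of the unit's middle). A low rim, 5 mm thick and 12 mm high, runs along the deck's front, back and outer right sides; none towards the hatch
- tin_centre (a point): centre (half-way up) of a flat round steel tin, diameter 56 mm, 36 mm high, about 0.15 kg, standing upright on the hatch at the start
- charger: bystander: charger box, fixed, a similar grey box 170 x 250 x 90 mm with the same kind of deck, slots only in the middle of its front, a smaller 70 x 70 mm hatch and a black panel with three round studs; not to be touched. Origin at the centre of its underside
- small_can: bystander: small can, diameter 50 mm, 48 mm high, standing on the charger box's deck; origin at the centre of its underside
- red_jar: bystander: red jar with a white lid, diameter 68 mm, 90 mm high, in front of the boxes; origin at the centre of its underside
- blue_jar: bystander: blue jar with a brass lid, diameter 60 mm, 80 mm high, in front of the boxes; origin at the centre of its underside
- brush: bystander: paint brush 190 mm long lying crosswise on the table in front of the boxes
- sanding_block: bystander: cork sanding block 70 x 110 x 35 mm, on the table to the right of the boxes; origin at the centre of its underside
- tall_can: bystander: can, diameter 72 mm, 105 mm high, on the table to the left of the boxes; origin at the centre of its underside
- filling_knife: bystander: filling knife lying on the table to the right
Not all that is in view belongs to the job. Leave any orange or pink look-alike of the part that bears tin_centre alone.

How it is judged:
By the outcome, as a careful person would: the job done as asked, in the order asked, and still so for the second after the job is handed in, with the robot touching nothing.
It also fails if it takes over 45 s, if anything falls off the work surface, if the arm or the gripper's body presses on something with over 40 N, if the wrist force passes 120 N, or if a joint passes its speed limit or range.

## Working session

There is one attempt and no reset: what is moved stays moved. The work goes in short steps, Python scripts to look and compute and a tool call to move; the robot and the scene stay as the last step left them, time stands still between calls to the robot, and variables do not carry over. Pictures are saved under pics/ and viewed, at most 10 in all, crops included, and the job is handed in when it is done.

Besides the shell and the picture viewer there is one more tool, called as name(argument=value, ...) on one line, values as JSON. arm_command: Moves the arm, as the interface text tells. Its arguments: {"type":"object","properties":{"deltas":{"type":"array","items":{"type":"number"}},"force":{"type":"number"}},"required":["deltas"]}

```bash
mkdir -p pics; python3 - <<'E'
from cell import sensors, optics, arm
import cv2
for n in("top","side"):
    cv2.imwrite(f"pics/{n}0.png",cv2.resize(optics.get_image(n),(800,600),interpolation=cv2.INTER_CUBIC))
    c=optics.calibration(n);print(n,{k:v for k,v in c.items()})
print(sensors.observe(),arm.nose_length)
E
```

```text
top {'camera_matrix': array([[473.69326477,   0.        , 254.48328554],
       [  0.        , 473.69326477, 190.55684712],
       [  0.        ,   0.        ,   1.        ]]), 'D': array([0.01839131, 0.        , 0.        , 0.        , 0.        ]), 'rvec': array([ 2.19972212, -2.18103403,  0.09856456]), 'tvec': array([0.00680995, 0.54151333, 1.36202154])}
side {'camera_matrix': array([[365.5786982 ,   0.        , 251.93330584],
       [  0.        , 365.5786982 , 188.20430146],
       [  0.        ,   0.        ,   1.        ]]), 'D': array([-0.08400639,  0.        ,  0.        ,  0.        ,  0.        ]), 'rvec': array([ 2.08216749, -0.23109373,  0.10716191]), 'tvec': array([-0.49209033,  0.17780813,  1.13225069])}
{'clock': 0.1, 'joints': array([-1.4205954 ,  0.43513695,  0.02499571,  1.57396574, -0.01161331,
        1.13402102, -0.07508947]), 'dq': array([ 9.52685375e-05, -1.68215862e-03, -7.48126639e-04, -5.12157165e-04,
       -1.65590504e-03,  4.73825869e-04, -4.26448249e-04]), 'joint_efforts': array([ 4.82294578e-03, -6.69118738e+01,  9.89024788e-01, -3.15146792e+01,
       -6.03809464e-02,  3.71924567e-02,  1.26026890e-05]), 'position': array([0.15627437, 0.6047151 , 0.24504947]), 'ee_rot': array([-3.96166721e-01, -3.11646062e+00,  2.17523381e-03]), 'force': array([ 0.15769029,  0.04067873, -0.04589092]), 'ft_torque': array([0.00566648, 0.01203785, 0.04062601]), 'gripper_force': 0.0, 'width': 1.0019534997269834} 0.019
```

View pics/top0.png

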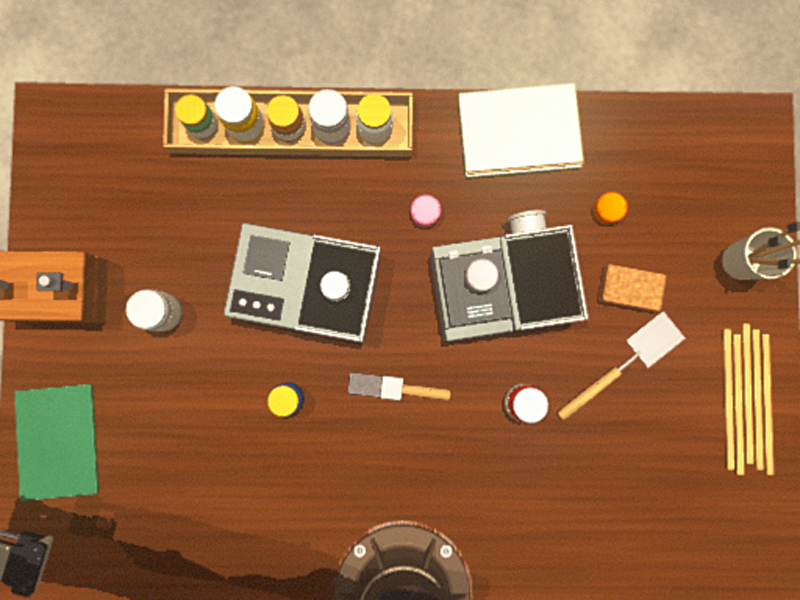

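View pics/side0.png

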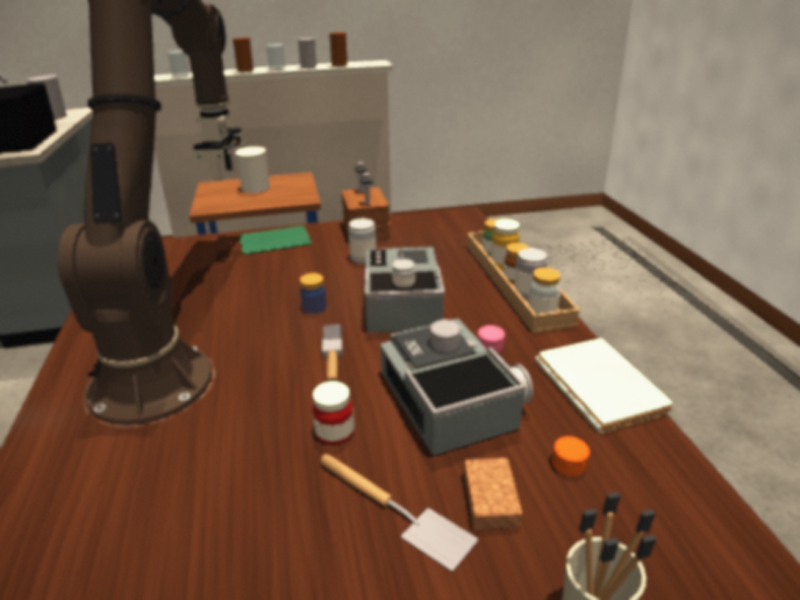

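The top view shows the extractor at about (510,283) in the 800x600 picture, with the duct at (528,222), the tin at (482,275) and the grooves at (480,310). The charger is on the left and the red jar is at (528,404). I'll enlarge the extractor next.

```bash
python3 - <<'E'
from cell import optics
import cv2
im=optics.get_image("top")[135:225,268:388]
cv2.imwrite("pics/crop1.png",cv2.resize(im,(800,600),interpolation=cv2.INTER_CUBIC))
E
```

```text
(no output)
```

View pics/crop1.png

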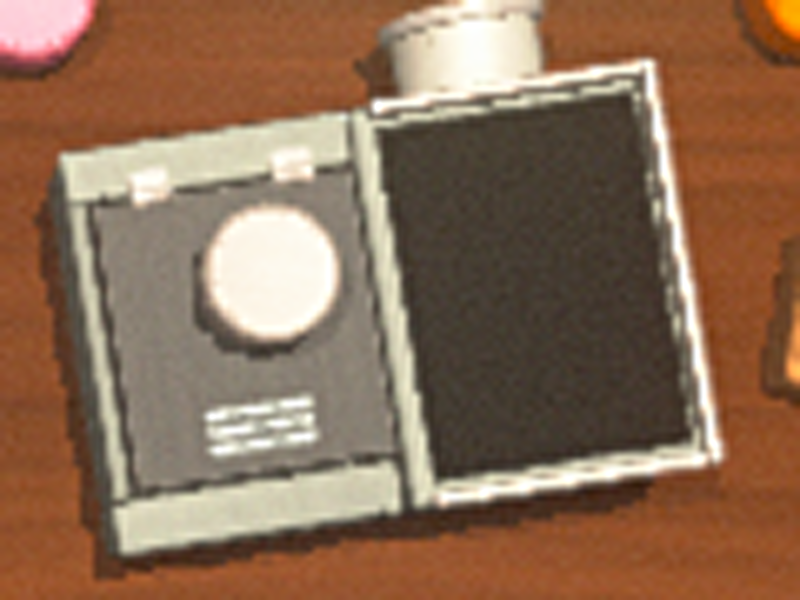

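The crop shows the hatch corners at (90,203), (355,165), (395,457) and (130,492). The rim's right corners are at (650,62) and (718,460), the tin's top centre is at (271,272), and the grooves are around (262,425).

```bash
cat > h.py <<'E'
import cv2,numpy as np
from cell import optics
def ray(n,px,z):
    c=optics.calibration(n);K=c["camera_matrix"];R=cv2.Rodrigues(c["rvec"])[0];t=c["tvec"]
    u=cv2.undistortPoints(np.array(px,float).reshape(-1,1,2),K,c["D"]).reshape(-1,2)
    d=np.c_[u,np.ones(len(u))]@R; o=-R.T@t
    s=(np.array(z)-o[2])/d[:,2]; return o+d*s[:,None]
def proj(n,P):
    c=optics.calibration(n);return cv2.projectPoints(np.array(P,float),c["rvec"],c["tvec"],c["camera_matrix"],c["D"])[0].reshape(-1,2)
E
python3 - <<'E'
from h import *
from scipy.optimize import least_squares
px=np.array([(90,203),(355,165),(395,457),(130,492),(650,62),(718,460),(60,152),(271,272)],float)
px=(px+.5)/6.6667-.5+[268,135]
z=[.093]*4+[.102]*2+[.09,.129]
W=ray("top",px,z)[:,:2]
M=np.array([(60,115),(60,5),(-60,5),(-60,115),(85,-125),(-85,-125),(85,125)])/1e3
def T(p,m):
    c,s=np.cos(p[2]),np.sin(p[2]);return m@np.array([[c,s],[-s,c]])+p[:2]
r=least_squares(lambda p:(T(p,M)-W[:7]).ravel(),[.8,-.2,0])
print(r.x,(r.fun*1e3).round(1).reshape(-1,2))
c,s=np.cos(r.x[2]),np.sin(r.x[2])
print("tin",W[7],"local",(W[7]-r.x[:2])@np.array([[c,-s],[s,c]]))
for n,m in dict(press=(-.03,.06),deck=(0,-.0625)).items():print(n,T(r.x,np.array([m])))
# side check
p=ray("side",np.array([(446,329)])*.64,[.129]);print("tin side",p)
print(ray("top",np.array([(528,404),(482,275)])*.64,[.09,.129]))
E
```

```text
[ 0.56520429 -0.18359259  0.15406104] [[-0.9  0. ]
 [-1.1  2. ]
 [ 2.2 -0.1]
 [ 0.8 -1.4]
 [ 0.5 -1.1]
 [-2.1 -0.7]
 [ 0.5  1.3]]
tin [ 0.57566269 -0.13165693] local [0.01830418 0.04971567]
press [[ 0.52635247 -0.12890679]]
deck [[ 0.57479506 -0.24535234]]
tin side [[ 0.57456971 -0.13867154  0.129     ]]
[[ 0.35105479 -0.21812963  0.09      ]
 [ 0.5739736  -0.1323457   0.129     ]]
```

arm_command(deltas=[0,0,-0.741,0.41,-0.677,0,30,0,0,-0.741,0.41,-0.677,0,30,0,0,-0.741,0.41,-0.677,0,30,0,0,-0.741,0.41,-0.677,0,30,0,0,-0.741,0.41,-0.677,0,30,0,0,-0.741,0.41,-0.677,0,30,0,0,-0.741,0.41,-0.677,0,30,0,0,-0.741,0.41,-0.677,0,30,0,0,-0.741,0.41,-0.677,0,30,0,0,-0.741,0.41,-0.677,0,30,0,0,-0.741,0.41,-0.677,0,30,0,0,-0.741,0.41,-0.677,0,30,0,0,-0.741,0.41,-0.677,0,30,0,0,-0.741,0.41,-0.677,0,30,0,0,-0.741,0.41,-0.677,0,30,0,0,-0.741,0.41,-0.677,0,30,0,0,-0.741,0.41,-0.677,0,30,0,0,-0.741,0.41,-0.677,0,30])

```text
clock: 1.95
position: [0.5662, -0.0729, 0.2452]
ee_rot: [-2.046, -2.383, 0.002]
force: [0.5, 1.4, -0.1]
width: 0.329
gripper_force: 0.0
```

arm_command(deltas=[0,0,0,0,0,-0.03,30,0,0,0,0,0,-0.06,30,0,0,0,0,0,-0.09,30,0,0,0,0,0,-0.11,30,0,0,0,0,0,-0.119,30,0,0,0,0,0,-0.119,30])

```text
clock: 2.55
position: [0.5655, -0.0704, 0.1259]
ee_rot: [-2.041, -2.386, 0.001]
force: [0.2, 0.6, 0.1]
width: 0.33
gripper_force: 0.0
```

```bash
python3 - <<'E'
from cell import optics
import cv2
a=optics.get_image("top")[135:225,268:388]; b=optics.get_image("side")[180:300,220:380]
cv2.imwrite("pics/c2.png",cv2.hconcat([cv2.resize(a,(400,300)),cv2.resize(b,(400,300),interpolation=cv2.INTER_CUBIC)]))
E
```

```text
(no output)
```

View pics/c2.png

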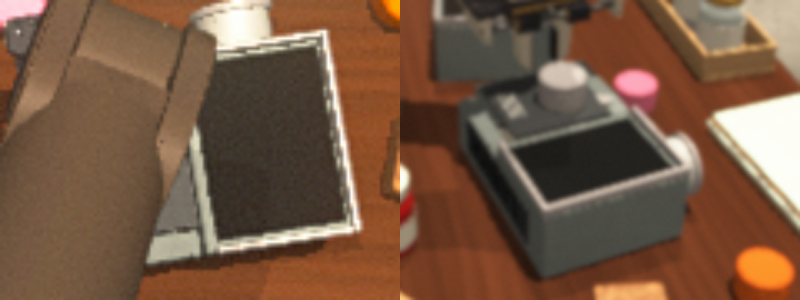

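The left half of c2 shows the arm hiding the hatch. The right half shows the fingers at about (525,55) and (558,50), beyond the tin at (562,85). I'll check their alignment numerically.

```bash
python3 - <<'E'
from h import *
d=np.array([.988,.153,0]);t=np.array([.5655,-.0704,.107])
P=[t-d*.0247,t+d*.0247,[.5757,-.1317,.129],t]
print((proj("side",P)-[220,180])*2.5+[400,0])
E
```

```text
[[521.4048938   66.67503401]
 [558.35889337  58.30416786]
 [562.81689076  73.03630327]
 [540.00997088  62.46260232]]
```

arm_command(deltas=[0,0,0,0.0012,-0.0079,0,30,0,0,0,0.0025,-0.0158,0,30,0,0,0,0.0037,-0.0237,0,30,0,0,0,0.0049,-0.0316,0,30,0,0,0,0.0061,-0.0395,0,30,0,0,0,0.0074,-0.0474,0,30,0,0,0,0.0086,-0.0553,0,30,0,0,0,0.0098,-0.0632,0,30,0,0,0,0.011,-0.0711,0,30,0,0,0,0.0123,-0.079,0,30,0,0,0,0.0135,-0.0869,0,30,0,0,0,0.0147,-0.0948,0,30,0,0,0,0.016,-0.1027,0,30,0,0,0,0.0172,-0.1106,0,30,0,0,0,0.0184,-0.1185,0,30,0,0,0,0.0196,-0.1264,0,30,0,0,0,0.0209,-0.1343,0,30,0,0,0,0.0209,-0.1343,0,30])

```text
clock: 4.45
position: [0.5872, -0.208, 0.1269]
ee_rot: [2.045, 2.383, -0.001]
force: [-0.4, -0.1, -1.7]
width: 0.326
gripper_force: 0.0
```

```bash
python3 - <<'E'
from cell import optics
import cv2
a=optics.get_image("top")[135:225,268:388]; b=optics.get_image("side")[180:300,220:380]
cv2.imwrite("pics/c3.png",cv2.hconcat([cv2.resize(a,(400,300)),cv2.resize(b,(400,300),interpolation=cv2.INTER_CUBIC)]))
E
```

```text
(no output)
```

View pics/c3.png

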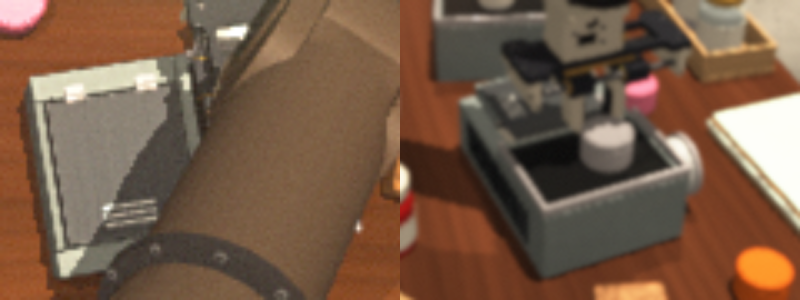

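c3 shows the tin standing on the deck, with its top centre at about (607,132) in the side half, and the hatch clear. Next I back off, rise, close the fingers and turn above the press spot.

arm_command(deltas=[0,0,0,-0.003,0.02,0,30,0,0,0,-0.003,0.02,0,30,0,0,0,-0.003,0.02,0.05,30,0,0,0,-0.003,0.02,0.1,30,0,0,0,-0.003,0.02,0.12,30,0,0,-1,-0.0687,0.0779,0.12,0,0,0,-1,-0.0687,0.0779,0.12,0,0,0,-1,-0.0687,0.0779,0.12,0,0,0,-1,-0.0687,0.0779,0.12,0,0,0,-1,-0.0687,0.0779,0.12,0,0,0,-1,-0.0687,0.0779,0.12,0,0,0,-1,-0.0687,0.0779,0.12,0,0,0,-1,-0.0687,0.0779,0.12,0,0,0,-1,-0.0687,0.0779,0.12,0,0,0,-1,-0.0687,0.0779,0.12,0,0,0,-1,-0.0687,0.0779,0.12,0,0,0,-1,-0.0687,0.0779,0.12,0,0,0,-1,-0.0687,0.0779,0.12,0,0,0,-1,-0.0687,0.0779,0.12,0])

```text
clock: 6.45
position: [0.5186, -0.1283, 0.2468]
ee_rot: [-3.132, -0.245, -0.0]
force: [0.1, -0.4, -1.3]
width: 0.005
gripper_force: 0.0
```

```bash
python3 - <<'E'
from cell import optics,sensors
from h import *
p=ray("side",[(220+(607-400)/2.5,180+131/2.5)],[.126]);v=p[0,:2]-[.5652,-.1836]
print(p,"local",v@np.array([[.988,-.153],[.153,.988]]))
print(sensors.observe())
b=optics.get_image("side")[180:300,220:380]
cv2.imwrite("pics/c4.png",cv2.resize(b,(640,480),interpolation=cv2.INTER_CUBIC))
E
```

```text
[[ 0.59063125 -0.24552658  0.126     ]] local [ 0.01565131 -0.06507444]
{'clock': 6.45, 'joints': array([-0.59295925,  0.40576739,  1.02129594,  1.84637672, -0.38631497,
        1.10568528, -0.84453016]), 'dq': array([ 0.00316535, -0.00081956, -0.00068018,  0.00053032, -0.00124523,
        0.0002707 , -0.00638863]), 'joint_efforts': array([-1.62610919e-01, -4.41593814e+01,  1.15969938e+01, -2.88446724e+01,
       -6.09221240e-02, -3.35672905e-02,  1.86887785e-02]), 'position': array([ 0.51860022, -0.12829216,  0.24683593]), 'ee_rot': array([-3.13199941e+00, -2.44727093e-01, -3.66528411e-04]), 'force': array([ 0.14079977, -0.39729727, -1.34887275]), 'ft_torque': array([-0.09143872,  0.13435071, -0.00524125]), 'gripper_force': 0.0, 'width': 0.004958059517192198}
```

View pics/c4.png

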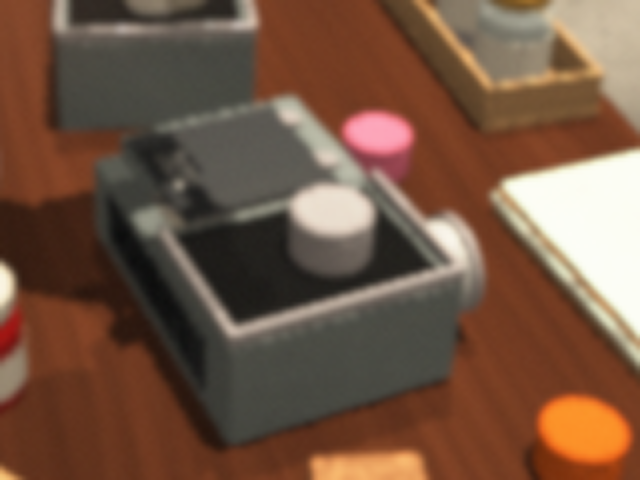

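c4 shows the tin at (332,228) flat on the deck inside the rim, and the hatch clear and shut. Now I descend to just above the press spot.

arm_command(deltas=[0,0,0,0,-0.0015,-0.04,0,0,0,0,0,-0.0015,-0.08,0,0,0,0,0,-0.0015,-0.11,0,0,0,0,0,-0.0015,-0.125,0,0,0,0,0,-0.0015,-0.13,0,0,0,0,0,-0.0015,-0.13,0,0,0,0,0,-0.0015,-0.13,0])

```text
clock: 7.2
position: [0.5194, -0.1301, 0.118]
ee_rot: [3.132, 0.242, 0.003]
force: [0.0, 0.8, 0.1]
width: 0.002
gripper_force: 0.0
```

arm_command(deltas=[0,0,0,0,0,-0.002,0,0,0,0,0,0,-0.004,0,0,0,0,0,0,-0.006,0,0,0,0,0,0,-0.007,0,0,0,0,0,0,-0.008,0,0,0,0,0,0,-0.009,0,0,0,0,0,0,-0.009,0])

```text
clock: 7.9
position: [0.519, -0.1298, 0.1078]
ee_rot: [3.132, 0.242, 0.001]
force: [1.2, 0.9, 3.3]
width: 0.005
gripper_force: 1.5
```

arm_command(deltas=[0,0,0,0,0,-0.001,0,0,0,0,0,0,-0.002,0,0,0,0,0,0,-0.002,0])

```text
clock: 8.2
position: [0.5189, -0.1297, 0.1058]
ee_rot: [3.132, 0.242, 0.001]
force: [3.0, 1.3, 2.7]
width: 0.004
gripper_force: 1.6
```

arm_command(deltas=[0,0,0,0,0,-0.001,0,0,0,0,0,0,-0.002,0,0,0,0,0,0,-0.002,0])

```text
clock: 8.5
position: [0.5191, -0.1298, 0.1046]
ee_rot: [-3.132, -0.242, -0.002]
force: [-0.9, 2.6, 17.8]
width: 0.004
gripper_force: 8.5
```

arm_command(deltas=[0,0,0,-0.01,0,0.05,0,0,0,0,-0.03,0,0.1,0,0,0,0,-0.05,0,0.15,0,0,0,0,-0.07,0,0.19,0,0,0,0,-0.08,0.03,0.2,0,0,0,0,-0.08,0.08,0.2,0,0,0,0,-0.08,0.13,0.2,0,0,0,0,-0.08,0.18,0.2,0,0,0,0,-0.08,0.23,0.2,0,0,0,0,-0.08,0.25,0.2,0,0,0,0,-0.08,0.25,0.2,0,0,0,0,-0.08,0.25,0.2,0])

```text
clock: 9.7
position: [0.4381, 0.1192, 0.3032]
ee_rot: [3.131, 0.241, -0.002]
force: [0.3, -0.4, -0.1]
width: 0.005
gripper_force: 0.0
```

arm_command(deltas=[0,0,0,0,0,0,0,0,0,0,0,0,0,0,0,0,0,0,0,0,0,0,0,0,0,0,0,0,0,0,0,0,0,0,0,0,0,0,0,0,0,0,0,0,0,0,0,0,0,0,0,0,0,0,0,0,0,0,0,0,0,0,0,0,0,0,0,0,0,0,0,0,0,0,0,0,0])

```text
clock: 10.8
position: [0.4386, 0.1203, 0.3038]
ee_rot: [3.132, 0.242, -0.0]
force: [0.3, -0.0, -0.2]
width: 0.005
gripper_force: 0.0
```

```bash
python3 - <<'E'
from cell import optics
import cv2
a=optics.get_image("top")[120:240,260:400]; b=optics.get_image("side")[180:300,220:360]
cv2.imwrite("pics/c5.png",cv2.resize(cv2.hconcat([a,b]),(800,343),interpolation=cv2.INTER_CUBIC))
E
```

```text
(no output)
```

View pics/c5.png

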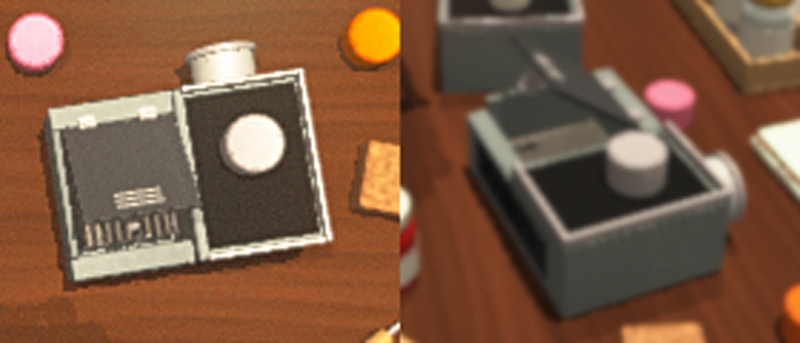

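c5 shows the hatch standing open, with the filter visible at about (130,230) in the top half. The tin is on the deck at (253,145), and the robot is clear. It has stayed open for more than a second.

```bash
python3 -c "
from cell import arm
print(arm.sign_off())"
```

```text
the job is handed in; nothing more can be done
None
```

The tin is standing on the rimmed deck; one press opened the hatch, it stayed open on its own for over a second with the arm clear, nothing else was touched, and the job is handed in.

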